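Hang the power screwdriver on the balancer arm

TASK

Lift the power screwdriver out of its wooden block by the grip tab on top, hang its wire loop on the hook of the spring-balanced arm, and lower it slowly so that the arm sinks until it carries the whole weight. Let go only once the load has settled, so that the arm neither drops nor springs up when released; never bump or jerk the arm or force it down to its bottom stop, and leave the tray, the jar and the hammer where they are.

Things in the scene. Friction and masses are not known exactly. Their poses are not given: they have to be found in the camera images.
- stand: Balancer stand, fixed to the bench: dark steel foot 120 x 130 x 16 mm, grey column 32 mm thick, fork with the arm's pivot 227 mm above the bench. Origin: centre of the foot's underside, under the pivot. The arm points along the stand's own -x axis; the hinge axis is its y axis.
- swing_arm (a joint): Sink angle of the arm, rad: 0 = up on its top stop (unloaded), grows as it sinks, bottom stop 0.45 (keep under 0.40). Spring: starts to sink at about 1 N on the hook, then about 9 mm (0.04 rad) per extra newton, lightly damped. The hung screwdriver, of unknown weight, rests anywhere from 0.06 to 0.33. Any arm motion faster than 0.3 rad/s (70 mm/s at the hook) counts as a drop, spring-up or jerk.
- pivot_point (a point): The arm's hinge point, 227 mm above the bench, on the stand's axis. The point turns with the arm.
- hook_seat (a point): Middle of the hook's seat, top of the 8 mm round rod: unloaded 235 mm out from the pivot (stand's -x), 38 mm above it, 265 mm above the bench; moves on a circle about the pivot. Frame parallel to the stand's when unloaded, turns with the arm. Seat: nearly level dip 24 mm long. Outer end: lip leaning out, its top 20 mm above the seat, 27 mm out from its middle. Inner end: rod rises 16 mm.
- driver: Inline power screwdriver, 208 mm tall, upright, mass 0.3 to 0.96 kg. Origin: nose tip, z up the tool. Nose 18 mm wide, 22 mm long; grey body 40 mm wide, from 22 to 102 mm; above it a loop of 9 mm steel wire in the tool's y-z plane, opening 35 mm wide (y) and 53 mm high (102 to 155 mm) with a roof-shaped top. The hook goes through it along the tool's x, from either side. Tab on top of the loop.
- driver_eye (a point): Underside of the loop's peak, 155 mm above the nose tip: the point that comes to rest on the hook's seat.
- driver_grip (a point): Middle of the black grip tab (14 mm along the tool's x, 28 mm along y, 46 mm high), 190 mm above the nose tip, 35 mm above the loop's underside. Best gripped across the 28 mm, so that the fingers keep clear of the hook.
- block: Wooden holder block 85 x 85 x 40 mm, fixed to the bench; origin: centre of its underside. A hole in the middle, 25 mm wide and 30 mm deep, takes the screwdriver's nose; its body rests on the block's top, nose tip 18 mm above the bench. It stands to the left or the right of the balancer arm.
- parts_tray: Bystander: loose black open tray 110 x 150 x 45 mm on the side opposite the block; origin under its centre.
- screw_jar: Bystander: loose glass jar with a steel cap, 68 mm diameter, 95 mm tall; origin under its centre.
- hammer: Bystander: loose hammer lying on the bench, about 0.3 m long.
Not all that is in view belongs to the job. There is more than one size of the driver; the job needs the largest.

How it is judged:
By the outcome, as a careful person would: the job done as asked, in the order asked, and still so for the second after the job is handed in, with the robot touching nothing.
It also fails if it takes over 72 s, if anything falls off the work surface, if the arm or the gripper's body presses on something with over 40 N, if the wrist force passes 120 N, or if a joint passes its speed limit or range.

ROBOT

A 6-joint arm with a two-finger parallel gripper is mounted at the origin on the work surface. World frame = base frame: x ahead of the robot, y to its left, z up, the work surface at z = 0. Lengths are in mm, angles in rad, forces in N, time in s.
With the tool pointing down it reaches from about 275 to 825 mm from the base axis. Payload 4.9 kg.
Tool frame: the origin (TCP) lies on the centre line of the jaws, within the pads' length; the fingertips stand 25 mm ahead of it and the grasp point (between the pads) lies 6 mm ahead of it; x points along the fingers, y is the direction in which the jaws open and shut, and the axes are right-handed (so a half turn about x gives the same grasp; the last joint's range is limited). The gripper opens to 85 mm and grips with 20 to 120 N. Pads are 22 mm wide; open, the fingers measure 114 mm over their backs; the gripper's body (76 mm by 85 mm) begins 54 mm behind the grasp point. The pads swing forward as they close: fully open they stand 13 mm farther back than shut.
Start: joints at [-1.264, 0.326, -0.193, 1.052, 0, 1.437], TCP at [234.678, -497.438, 256.281] pointing down, gripper open.
Joint ranges: [-2.65, 2.65], [-0.97, 1.79], [-1.3, 1.35], [-1.93, 2.1], [-1.47, 1.37], [-3.14, 3.14]. Speed limits (rad/s): [2.57, 2.57, 3.14, 3.14, 3.14, 3.14].

INTERFACE

Orientations are given as a unit quaternion [x, y, z, w].
In Python, from workcell import ctrl, optics, nets gives the robot as it stands.
- The arm moves only by the tool step_arm, never from a script. Its arguments are lists of equal length, an entry for each row: "dp": the shift along the world's x, y, z in m, a list of three; "rotation": the turn, a rotation vector about the world's x, y, z in degrees, a list of three; "hand": the closure, from 0 (fully open) to 1 (shut). A call has 1 to 8 rows; each row shifts and turns the pose as measured when the row begins; what a row does not reach is not made up. A row lasts 1/10 s, in which the tool goes at most 50 mm and 8.59 degrees, less where a joint would pass 70% of its speed; a pose out of reach is approached as far as the arm can. A call with a gripper value outside its range is refused whole. The fingers move at their own pace and stop on an object; "newtons" is the grip in N (left out, the last holds). Time passes only in rows, so rows that do not move let the fingers close. It gives the time, the measured TCP pose, the force and the opening at its end, in the units of the state.
- ctrl.get_state(): the state, without advancing time (a new reading comes with each control period).
- optics.grab_frame(name): name is "scene" or "top" or "wrist"; returns a dict with "img" (480x640x3 uint8, red, green, blue), "K" (3x3 intrinsics, pixels), "R" (3x3) and "t" (3): a world point X has camera coordinates R X + t; the wrist camera has in their place "tool_from_camera" (4x4, takes a point from camera to tool coordinates, whose origin is the TCP and whose axes are the tool frame's). Camera axes: x right, y down, z forward; pixel columns grow to the right and rows downward; lengths in mm; the calibration is good to about 2 mm. A picture is of the moment at which its call begins: read the wrist's pose just before it. There is no depth.
- ctrl.sign_off(): hands the job in, once; it reports no verdict.
Trained networks look in a picture, given as the dict that the camera call returned (one of the last four; its "shot" number tells which), for a name from the list of things; names that differ only in an ending like _2 or _b are one class to them, and where a whole thing is asked for, a point or a joint stands for the part that bears it (a point fixed in the world has none). Each returns a list of dicts, best first, with "conf" (0 to 1); they miss things now and then, are a little off and sometimes report something else, mostly with a low value. They report only what shows in the picture. A call takes as long as a camera call. They do not tell look-alikes from the thing itself.
- nets.regions_of(picture, label): "mask" (480x640 bool, what is visible of it) and "pixel" ([column, row] in pixels, amid what is visible of it).
- nets.spot_point(picture, label): "pixel" ([column, row] in pixels: a listed point, or the origin of a listed thing).
The state is a dict: "time_s": time; "qpos": joint angles; "qd": joint speeds; "joint_efforts": joint torques, N m; "eef_pos": TCP position; "tool_rot": TCP orientation; "force": force on the tool from outside, world axes, zero at the start; "ft_torque": the same for the moment, N m; "opening": finger opening in mm.
Only numpy, scipy, OpenCV 4.12 (cv2) and the standard library are available. Lean on these libraries where they do the work, as an engineer would, in place of code of your own. Each camera call takes 0.05 s, during which the arm holds its last target.

## Working session

There is one attempt and no reset: what is moved stays moved. The work goes in short steps, Python scripts to look and compute and a tool call to move; the robot and the scene stay as the last step left them, time stands still between calls to the robot, and variables do not carry over. Pictures are saved under pics/ and viewed, and the job is handed in when it is done.

Besides the shell and the picture viewer there is one more tool, called after "Request:" in YAML: its name, and indented under it one key for each argument. step_arm: Moves the arm, as the interface text tells. Its arguments: {"type":"object","properties":{"dp":{"type":"array","items":{"type":"array","items":{"type":"number"}}},"rotation":{"type":"array","items":{"type":"array","items":{"type":"number"}}},"hand":{"type":"array","items":{"type":"number"}},"newtons":{"type":"number"}},"required":["dp","rotation","hand"]}

```bash
mkdir -p pics
cat > h.py <<'E'
import numpy as np, cv2
from workcell import ctrl, optics, nets
def save(f,n): cv2.imwrite(f'pics/{n}.png', f['img'][:,:,::-1])
E
python3 - <<'E'
from h import *
s=ctrl.get_state(); print(s)
for n in ['scene','top']:
    f=optics.grab_frame(n); save(f,n+'0'); print(n,f['K'].tolist(),f['R'].tolist(),f['t'].tolist())
    for l in ['stand','hook_seat','pivot_point','driver','driver_eye','driver_grip','block','parts_tray','screw_jar','hammer']:
        print(l,[(np.round(d['pixel']).tolist(),round(d['conf'],2)) for d in nets.spot_point(f,l)[:4]])
E
```

```text
{'time_s': 0.0, 'qpos': array([-1.26419923e+00,  3.26957956e-01, -1.93568344e-01,  1.05202973e+00,
       -1.03645014e-05,  1.43661601e+00]), 'qd': array([ 2.73520472e-04,  6.91126885e-04, -1.54153638e-03,  1.49726929e-03,
       -5.66310947e-04,  4.64519548e-06]), 'joint_efforts': array([-3.84159703e-04, -4.43395436e+01,  2.62441117e+01,  1.53882435e-02,
       -9.61777073e-05, -1.11740744e-05]), 'eef_pos': array([ 234.50555496, -496.90027881,  255.50005196]), 'tool_rot': array([-0.68994618, -0.15519934,  0.69006062, -0.15396029]), 'force': array([ 0.47391391, -0.43489285,  0.25393528]), 'ft_torque': array([ 0.03076495,  0.00420991, -0.03897355]), 'opening': 85.08461135436426}
scene [[509.7787250179871, 0.0, 316.2183860228784], [0.0, 509.7787250179871, 252.7873990715212], [0.0, 0.0, 1.0]] [[0.8058116571981566, 0.592068149722262, 0.011085089445618463], [0.4956468664037678, -0.6641014357872498, -0.5597351756048917], [-0.32403974593818835, 0.4565354192938055, -0.8285974016267151]] [-454.79276151976313, -229.2964509169161, 1515.20632840777]
stand [([385.0, 291.0], 0.57), ([333.0, 190.0]
[... 763 characters left out ...]
6413523401681], [0.15052054264769127, -0.009383100273241119, -0.9885623519385649]] [-47.059262583822466, 632.6126814485623, 1308.4378021494729]
stand [([265.0, 190.0], 0.69)]
hook_seat [([267.0, 273.0], 0.59)]
pivot_point [([252.0, 167.0], 0.63)]
driver [([432.0, 320.0], 0.9), ([484.0, 336.0], 0.65), ([449.0, 319.0], 0.62), ([409.0, 276.0], 0.58)]
driver_eye [([505.0, 332.0], 0.91), ([420.0, 274.0], 0.76), ([449.0, 320.0], 0.58), ([253.0, 168.0], 0.27)]
driver_grip [([509.0, 335.0], 0.62), ([451.0, 320.0], 0.61), ([422.0, 269.0], 0.55)]
block [([431.0, 322.0], 0.87)]
parts_tray [([184.0, 322.0], 0.92)]
screw_jar [([167.0, 234.0], 0.75), ([449.0, 319.0], 0.42)]
hammer [([450.0, 218.0], 0.81)]
```

View pics/scene0.png

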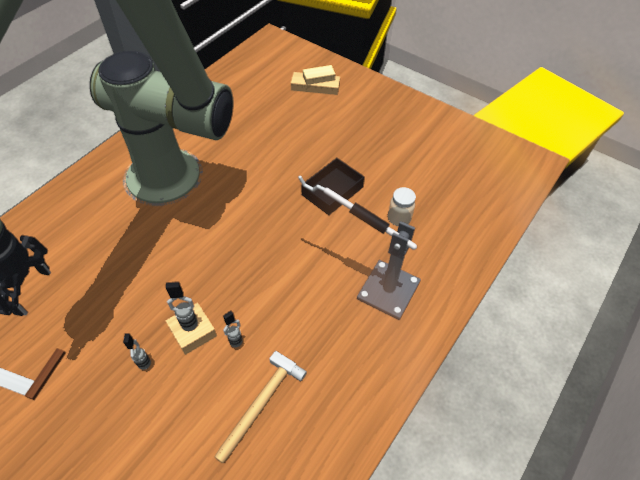

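View pics/top0.png

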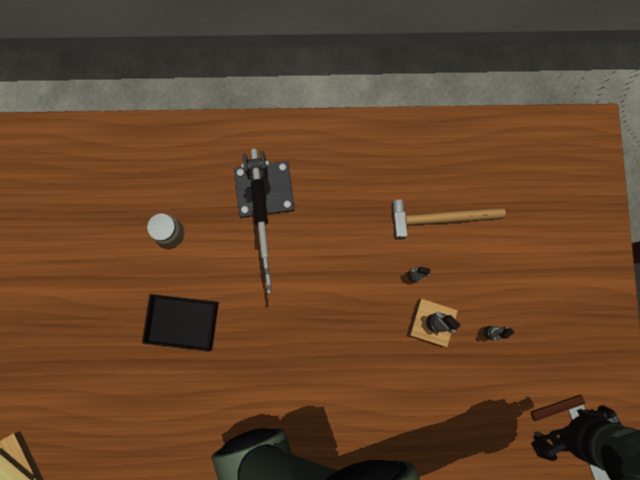

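The block-mounted driver (scene 185,308; top 435,322) looks the largest. The others, at scene 138,352 and 233,330 (top 495,333 and 417,274), stand on the bench and look smaller. I'll confirm that in an enlarged crop and triangulate.

```bash
cat >> h.py <<'E'
def ray(f,p):
    d=np.linalg.inv(f['K'])@np.array([p[0],p[1],1.]); R=np.array(f['R']);t=np.array(f['t'])
    return -R.T@t, R.T@d
def atz(f,p,z):
    o,d=ray(f,p); return o+d*(z-o[2])/d[2]
def proj(f,X):
    c=np.array(f['R'])@np.array(X,float)+f['t']; u=f['K']@c; return u[:2]/u[2]
def tri(rs):
    A=np.zeros((3,3));b=np.zeros(3)
    for o,d in rs:
        d=d/np.linalg.norm(d);P=np.eye(3)-np.outer(d,d);A+=P;b+=P@o
    X=np.linalg.solve(A,b); return X,[np.linalg.norm(np.cross(X-o,d/np.linalg.norm(d))) for o,d in rs]
E
python3 - <<'E'
from h import *
a=optics.grab_frame('scene');b=optics.grab_frame('top')
for n,p,q in [('eye',(179,300),(449,320)),('grip',(176,285),(451,320)),('hook',(309,183),(267,273)),('pivot',(400,240),(252,167)),('blk',(190,332),(431,322))]:
    print(n,tri([ray(a,p),ray(b,q)]))
c=lambda f,x,y,w,h:cv2.resize(f['img'][y:y+h,x:x+w,::-1],(400,400),interpolation=cv2.INTER_CUBIC)
cv2.imwrite('pics/c1.png',np.hstack([c(a,110,270,140,140)[:, :],c(b,390,250,140,140)]))
cv2.imwrite('pics/c2.png',np.hstack([c(a,290,165,140,140)[:, :],c(b,200,140,170,170)]))
print(b['K'])
for f in (a,b):
  for l in ('block','driver','stand'):
    for d in nets.regions_of(f,l)[:3]:
      m=d['mask'];r=cv2.minAreaRect(np.argwhere(m)[:,::-1].astype(np.float32));print(l,d['conf'],d['pixel'],m.sum(),r)
E
```

```text
eye (array([ 432.82885129, -319.58451442,  172.95901036]), [np.float64(1.028730681881375), np.float64(1.028730681881555)])
grip (array([ 432.36970613, -311.85439512,  224.97527976]), [np.float64(0.7086765090450405), np.float64(0.7086765090449556)])
hook (array([519.81149707,  34.77192796, 285.87644523]), [np.float64(3.8291620596818103), np.float64(3.8291620596817713)])
pivot (array([741.92794874,  71.12088093, 214.26576006]), [np.float64(1.8901788683631096), np.float64(1.8901788683629699)])
blk (array([ 426.69834565, -319.17746246,    7.62755888]), [np.float64(3.3486885163743207), np.float64(3.3486885163741005)])
[[598.42187251   0.         315.96900884]
 [  0.         598.42187251 233.16540638]
 [  0.           0.           1.        ]]
block 0.7 [194.8, 332.5] 1119 ((191.7311553955078, 327.8160705566406), (39.4342041015625, 38.94855880737305), 60.945396423339844)
block 0.45 [181.6, 305.0] 869 ((181.3254852294922, 304.4858703613281), (53.22645950317383, 22.242443084716797), 60.945396423339844)
driver 0.85 [134.8, 353.4] 534 ((136.0, 351.0), (40.49311828613281, 16.086305618286133), 5
[... 247 characters left out ...]
.683391571044922), 79.99201965332031)
stand 0.77 [386.8, 273.3] 3995 ((351.60003662109375, 245.80001831054688), (153.84146118164062, 90.33714294433594), 26.56505012512207)
block 0.92 [424.0, 320.5] 1161 ((431.7786560058594, 322.05255126953125), (41.591312408447266, 40.180484771728516), 16.389541625976562)
driver 0.96 [439.1, 323.9] 539 ((441.5, 323.0), (20.0, 33.0), 90.0)
driver 0.9 [492.5, 337.7] 366 ((497.0, 333.5), (30.0, 15.0), -0.0)
driver 0.53 [414.7, 274.3] 252 ((417.15380859375, 273.2307434082031), (14.422204971313477, 21.63330841064453), 56.3099365234375)
stand 0.85 [262.3, 192.9] 3702 ((266.5304870605469, 219.77439880371094), (144.1131591796875, 56.3200798034668), 83.6598129272461)
```

View pics/c1.png

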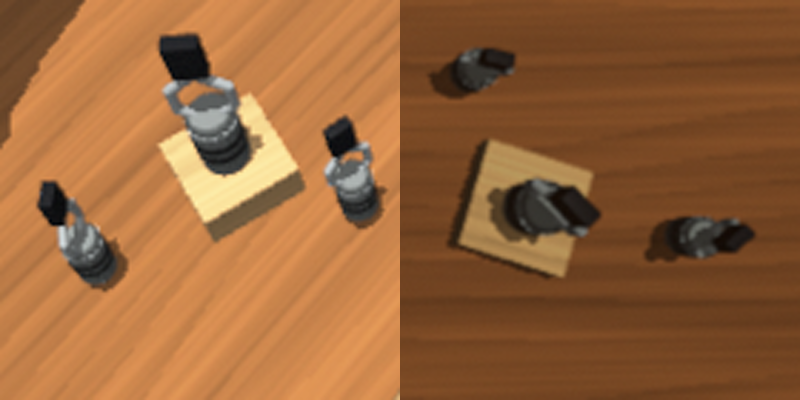

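View pics/c2.png

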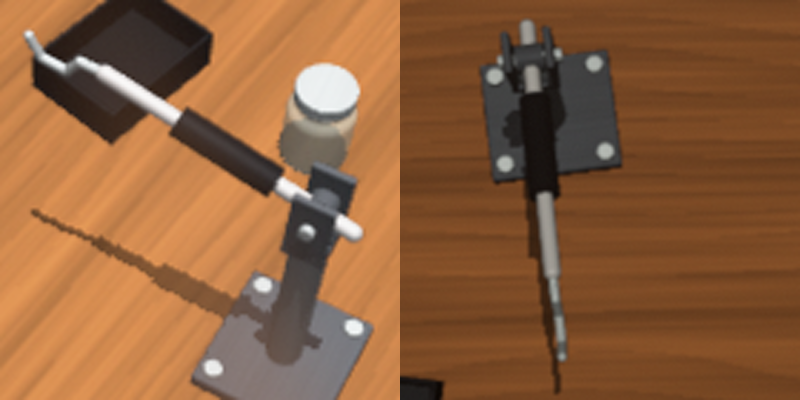

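The crop confirms that the block-mounted driver is the largest: its wire loop and body are about 1.5 times those of the two bench ones. Next, refined estimates with the known heights.

Run:
```python
from h import *
a=optics.grab_frame('scene');b=optics.grab_frame('top')
print('eye',atz(b,(449,320),173),atz(a,(179,300),173)); print('grip',atz(b,(451,320),208),atz(a,(176,285),208))
print('tabtop', atz(b,(390+ (572-400)*.35,250+208*.35),231),'scene tabtop centre',atz(a,(110+182*.35,270+42*.35),231))
# block top corners (top crop): 
P=[(488,140),(593,175),(565,277),(460,243)]
for p in P: print('blk',atz(b,(390+(p[0]-400)*.35,250+p[1]*.35),40)[:2])
# tab top edges
F=[(234.8,168.9),(287.5,162.1),(293.5,210.1),(240.4,217.3)]
C=np.array([atz(b,p,16)[:2] for p in F]);print(C,C.mean(0))
from itertools import combinations
for i in range(4): print(np.linalg.norm(C[i]-C[(i+1)%4]), np.degrees(np.arctan2(*(C[(i+1)%4]-C[i])[::-1])))
s=.425
print('lip top',atz(b,(200+(563-400)*s,140+357*s),285), atz(a,(290+30*.35,165+35*.35),285))
print('seat',atz(b,(267,273),265),atz(a,(309,183),265))
print('pivot',atz(b,(252,167),227),atz(a,(400,240),227))
print(optics.grab_frame('wrist')['tool_from_camera'])
for X in [(433,-319,173),(433,-319,208)]: print(proj(a,X),proj(b,X))
```

```text
eye [ 432.1607041  -320.37698788  173.        ] [ 433.61637171 -318.87827552  173.        ]
grip [ 431.97248384 -316.32863429  208.        ] [ 422.82950993 -306.4347003   208.        ]
tabtop [ 426.60306788 -309.21959239  231.        ] scene tabtop centre [ 432.21868276 -315.39900492  231.        ]
blk [ 480.25157226 -289.49899687]
blk [ 451.74627552 -370.77548471]
blk [ 373.52591553 -344.99232888]
blk [ 400.80333468 -264.34907848]
[[792.65774979 132.4294513 ]
 [807.53934637   8.11668241]
 [691.93549588  -4.96368864]
 [676.57709389 118.79176754]] [742.17742148  63.59355315]
125.20034515466624 -83.17355479263333
116.34150744626189 -173.54453927208039
124.70482526855326 97.07439739438286
116.87901905274083 6.700652745475728
lip top [488.13294313  33.43141387 285.        ] [491.49733071  34.73076245 285.        ]
seat [524.37935279  38.98160194 265.        ] [506.11260467  46.7812617  265.        ]
pivot [740.01993371  71.10456195 227.        ] [743.86462642  60.64682177 227.        ]
[[-1.08843938e-03 -2.69807771e-01  9.62913590e-01 -1.17508138e+02]
 [ 9.99999244e-01 -8.44888879e-04  8.93622212e-04  1.02999121e+00]
 [ 5.72448767e-04  9.62913835e-01  2.69808487e-01 -6.92386305e+01]
 [ 0.00000000e+00  0.00000000e+00  0.00000000e+00  1.00000000e+00]]
[178.75121907 299.88826414] [448.29777864 319.58950075]
[175.16635824 291.73152712] [452.33631959 319.44867783]
```

```bash
cat >> h.py <<'E'
from scipy.spatial.transform import Rotation as Rot
def st():
    s=ctrl.get_state(); R=Rot.from_quat(s['tool_rot']).as_matrix()
    print('t',s['time_s'],'p',s['eef_pos'].round(1),'x',R[:,0].round(3),'yaw_y',np.degrees(np.arctan2(R[1,1],R[0,1])).round(2),'F',s['force'].round(2),'M',s['ft_torque'].round(3),'op',round(s['opening'],1),'q',s['qpos'].round(2)); return s,R
def wrist():
    s=ctrl.get_state(); f=optics.grab_frame('wrist'); T=np.array(f['tool_from_camera'])
    R=Rot.from_quat(s['tool_rot']).as_matrix(); Rc=R@T[:3,:3]; c=R@T[:3,3]+s['eef_pos']
    f['R']=Rc.T; f['t']=-Rc.T@c; return f
E
python3 - <<'E'
from h import *
st(); f=wrist(); save(f,'w0'); print(f['K'])
E
```

```text
t 1.65 p [ 234.7 -497.4  256.3] x [-0.  0. -1.] yaw_y -64.75 F [-0.21 -0.63  0.05] M [ 0.035 -0.008  0.101] op 85.2 q [-1.26  0.33 -0.19  1.05 -0.    1.44]
[[353.35355484   0.         320.75133712]
 [  0.         353.35355484 239.05825889]
 [  0.           0.           1.        ]]
```

Request:
step_arm:
  dp:
    - [0.02, 0.02, 0.02]
    - [0.025, 0.025, 0.02]
    - [0.025, 0.025, 0.02]
    - [0.03, 0.025, 0.015]
    - [0.03, 0.025, 0.01]
    - [0.03, 0.025, 0.005]
    - [0.025, 0.025, 0]
    - [0.02, 0.02, 0]
  rotation:
    - [0, 0, 8.5]
    - [0, 0, 8.5]
    - [0, 0, 8.5]
    - [0, 0, 8.5]
    - [0, 0, 8.5]
    - [0, 0, 8.5]
    - [0, 0, 8.5]
    - [0, 0, 8.5]
  hand: [0, 0, 0, 0, 0, 0, 0, 0]
  newtons: 60

```text
time_s: 2.5
eef_pos: [443.7, -302.5, 349.9]
tool_rot: [0.48, 0.517, -0.482, 0.519]
force: [-0.5, -2.1, 0.1]
opening: 85.5
```

Request:
step_arm:
  dp:
    - [0, 0, 0]
    - [0, 0, 0]
    - [0, 0, 0]
    - [0, 0, 0]
    - [0, 0, 0]
    - [0, 0, 0]
    - [0, 0, 0]
  rotation:
    - [0, 0, 8.5]
    - [0, 0, 8.5]
    - [0, 0, 8.5]
    - [0, 0, 8.5]
    - [0, 0, 8.5]
    - [0, 0, 8.5]
    - [0, 0, 8.5]
  hand: [0, 0, 0, 0, 0, 0, 0]

```text
time_s: 3.2
eef_pos: [447.4, -297.8, 350.3]
tool_rot: [0.157, 0.688, -0.157, 0.691]
force: [0.2, 0.9, -0.5]
opening: 85.5
```

Run:
```python
from h import *
st(); f=wrist(); save(f,'w1')
for l in ['driver','driver_grip','driver_eye','block']: print(l,[(np.round(d['pixel']).tolist(),round(d['conf'],2)) for d in nets.spot_point(f,l)[:4]])
print(proj(f,(432,-319,231)),proj(f,(432,-319,173)),proj(f,(426.6,-317.4,40)))
```

```text
t 3.2 p [ 447.4 -297.8  350.3] x [ 0.004  0.    -1.   ] yaw_y 64.33 F [ 0.17  0.85 -0.46] M [-0.007 -0.001  0.001] op 85.5 q [-0.73  0.26 -0.05  1.26  0.   -0.28]
driver [([300.0, 188.0], 0.97), ([359.0, 243.0], 0.97), ([207.0, 213.0], 0.8)]
driver_grip [([287.0, 219.0], 0.8), ([378.0, 284.0], 0.63), ([164.0, 242.0], 0.59)]
driver_eye [([291.0, 211.0], 0.83), ([374.0, 278.0], 0.8), ([173.0, 233.0], 0.6)]
block [([300.0, 188.0], 0.7)]
[283.34872973 232.47948523] [290.23049973 215.02850407] [298.42011451 187.58162785]
```

View pics/w1.png

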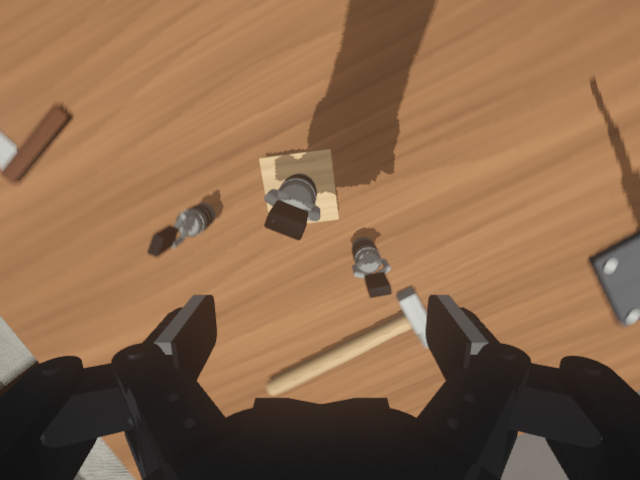

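Target driver at (290,205), with its tab at (288,222). The two small ones are at (192,222) and (370,262). I'll crop the tab to get its yaw.

Run:
```python
import cv2
i=cv2.imread('pics/w1.png')[140:260,240:360]
cv2.imwrite('pics/w1c.png',cv2.resize(i,(600,600),interpolation=cv2.INTER_CUBIC))
```

```text
(no output)
```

View pics/w1c.png

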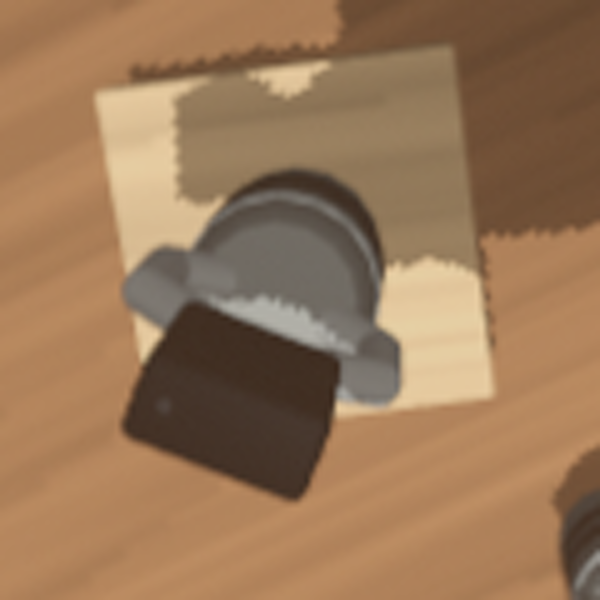

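Run:
```python
from h import *
from scipy.optimize import least_squares
import h
s,R=st(); f=wrist()
pt=lambda c:(240+c[0]/5,140+c[1]/5)
# (dx along away-from-camera, dy image right, z)
M=[((7,-14,231),(123,430)),((7,14,231),(298,500)),((-7,-14,185),(190,303)),((-7,14,185),(338,358))]
B=[((0,-42.5,-42.5),(96,92)),((0,42.5,-42.5),(453,46)),((0,42.5,42.5),(493,397))]
def model(p,m,tx=0):
    x,y,yaw=p[:3]; ix=np.array([np.sin(yaw),-np.cos(yaw)]); iy=np.array([np.cos(yaw),np.sin(yaw)]) 
    return x,y,ix,iy
# jaw axis yaw th: right in image = +/- jaw ; determine
r=atz(f,(420,220),173)-atz(f,(220,220),173); print('image right world',r)
th0=np.arctan2(r[1],r[0])
def res(p,tilt=True):
    o=[]
    right=np.array([np.cos(p[2]),np.sin(p[2])]); down=np.array([-np.sin(p[2]),np.cos(p[2])])
    d=atz(f,(320,300),173)-atz(f,(320,200),173)
    if down@d[:2]<0: down=-down
    for (a,b,z),c in M:
        X=np.r_[p[:2]+down*a+right*b+(np.array(p[3:5])*(z-173) if len(p)>3 else 0),z]; o.append(proj(f,X)-pt(c))
    return np.ravel(o)
for p0 in ([430,-318,th0],):
    q=least_squares(res,p0); print('no tilt',q.x[:2],np.degrees(q.x[2]),res(q.x).round(1))
    q=least_squares(res,p0+[0,0]); print('tilt',q.x[:2],np.degrees(q.x[2]),q.x[3:],res(q.x).round(1))
C=[atz(f,pt(c),40)[:2] for c in [(96,92),(453,46),(493,397)]]; print('block',(C[0]+C[2])/2,np.linalg.norm(C[0]-C[1]),np.linalg.norm(C[1]-C[2]))
```

```text
t 3.45 p [ 447.4 -297.9  350.3] x [ 0.005  0.    -1.   ] yaw_y 63.82 F [-0.19 -0.25 -0.78] M [-0.023  0.001  0.064] op 85.5 q [-0.73  0.26 -0.05  1.26  0.   -0.27]
image right world [ 75.44389172 153.13523383   0.        ]
no tilt [ 428.04124732 -315.56598098] 41.84917035726545 [-2.1  1.4  0.9  1.9 -0.7 -2.7  2.1 -0.9]
tilt [ 429.64831575 -317.33681523] 41.88544621775886 [-0.04243252  0.04649249] [-1.5 -0.3  1.5  0.3 -1.4 -0.8  1.4  0.9]
block [ 429.41503744 -316.89658224] 84.90566964640638 84.94962730796391
```

Request:
step_arm:
  dp:
    - [-0.006, -0.006, -0.015]
    - [-0.006, -0.006, -0.015]
    - [-0.006, -0.006, -0.015]
    - [0, 0, 0]
    - [0, 0, 0]
  rotation:
    - [0, 0, -7.3]
    - [0, 0, -7.3]
    - [0, 0, -7.3]
    - [0, 0, 0]
    - [0, 0, 0]
  hand: [0, 0, 0, 0, 0]

```text
time_s: 4.0
eef_pos: [429.4, -316.4, 305.1]
tool_rot: [0.293, 0.641, -0.294, 0.645]
force: [0.1, -0.1, -0.0]
opening: 85.1
```

Run:
```python
from h import *
st(); f=wrist(); save(f,'w2'); i=cv2.imread('pics/w2.png')
for z in (185,231):
  for k in range(4):
    pass
print(proj(f,(429.5,-316.5,231)),proj(f,(429.5,-316.5,173)))
for X in [(429.5,-316.5,231),(429.5,-316.5,173),(429.5,-316.5,40)]:
    cv2.circle(i,tuple(int(v) for v in proj(f,X)),3,(0,0,255),-1)
cv2.imwrite('pics/w2c.png',cv2.resize(i[120:420,160:480],(800,750))[:600])
```

```text
t 4.0 p [ 429.4 -316.4  305.1] x [ 0.005 -0.004 -1.   ] yaw_y 40.9 F [ 0.07 -0.1  -0.04] M [0.048 0.038 0.028] op 85.1 q [-0.77  0.26 -0.15  1.15  0.    0.08]
[319.58005955 260.65195467] [319.76880508 234.06492667]
```

View pics/w2c.png

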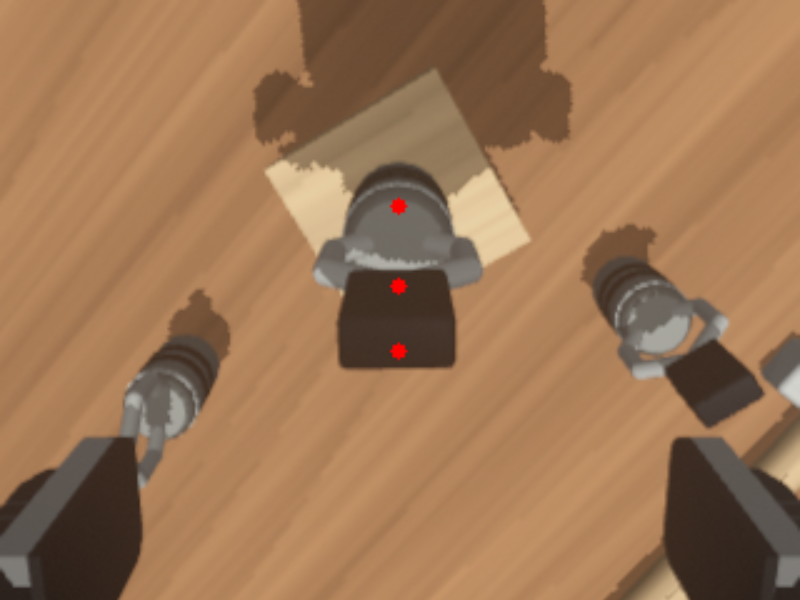

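The tab is centred between the jaws and square to them (predicted red dots fall on its axis). Descending and gripping.

Request:
step_arm:
  dp:
    - [0, 0, -0.025]
    - [0, 0, -0.025]
    - [0, 0, -0.02]
    - [0, 0, -0.015]
    - [0, 0, -0.004]
    - [0, 0, 0]
    - [0, 0, 0]
  rotation:
    - [0, 0, 0]
    - [0, 0, 0]
    - [0, 0, 0]
    - [0, 0, 0]
    - [0, 0, 0]
    - [0, 0, 0]
    - [0, 0, 0]
  hand: [0, 0, 0, 0, 0, 0, 0.3]

```text
time_s: 4.75
eef_pos: [434.4, -317.6, 220.5]
tool_rot: [0.289, 0.638, -0.292, 0.651]
force: [-0.4, -0.2, 0.2]
opening: 73.3
```

Run:
```python
from h import *
st()
```

```text
t 4.75 p [ 434.4 -317.6  220.5] x [ 0.015 -0.011 -1.   ] yaw_y 41.55 F [-0.41 -0.23  0.16] M [ 0.035  0.001 -0.009] op 73.3 q [-0.77  0.32 -0.3   0.93  0.    0.08]
```

Request:
step_arm:
  dp:
    - [0, 0, 0]
    - [0, 0, 0]
    - [0, 0, 0]
    - [0, 0, 0]
    - [0, 0, 0]
    - [0, 0, 0]
    - [0, 0, 0]
    - [0, 0, 0]
  rotation:
    - [0, 0, 0]
    - [0, 0, 0]
    - [0, 0, 0]
    - [0, 0, 0]
    - [0, 0, 0]
    - [0, 0, 0]
    - [0, 0, 0]
    - [0, 0, 0]
  hand: [0.5, 1, 1, 1, 1, 1, 1, 1]
  newtons: 60

```text
time_s: 5.55
eef_pos: [435.7, -318.9, 223.4]
tool_rot: [0.288, 0.637, -0.292, 0.653]
force: [-0.1, -0.2, -1.0]
opening: 27.0
```

Run:
```python
from h import *
st()
f=optics.grab_frame('wrist');save(f,'w3')
st()
```

```text
t 5.55 p [ 435.7 -318.9  223.4] x [ 0.018 -0.015 -1.   ] yaw_y 41.58 F [-0.09 -0.22 -1.03] M [-0.084  0.09   0.025] op 27.0 q [-0.77  0.32 -0.3   0.94  0.    0.08]
t 5.6 p [ 435.7 -318.9  223.4] x [ 0.018 -0.015 -1.   ] yaw_y 41.58 F [-0.38  0.48 -0.7 ] M [-0.131 -0.001 -0.049] op 26.6 q [-0.77  0.32 -0.3   0.94  0.    0.08]
```

View pics/w3.png

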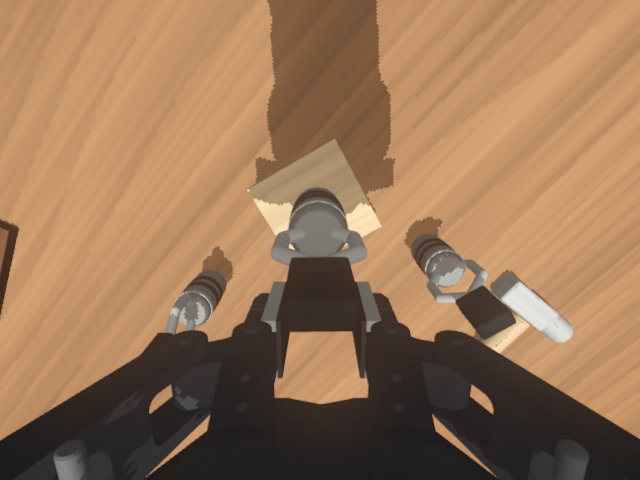

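The grip is about 6 mm off-centre along the tool's x, 8 mm high and tilted 1°, because of drift during the descent. I'll re-grip with corrections.

Request:
step_arm:
  dp:
    - [0, 0, 0]
    - [0, 0, 0]
    - [-0.003, 0.001, -0.004]
    - [-0.004, 0.002, -0.004]
  rotation:
    - [0, 0, 0]
    - [0, 0, 0]
    - [0.4, 0.5, 0]
    - [0.4, 0.5, 0]
  hand: [0.4, 0.4, 0.4, 0.4]

```text
time_s: 6.0
eef_pos: [428.8, -315.8, 215.7]
tool_rot: [0.29, 0.645, -0.29, 0.645]
force: [-0.5, -0.2, 0.6]
opening: 51.4
```

Run:
```python
from h import *
st()
```

```text
t 6.0 p [ 428.8 -315.8  215.7] x [ 0.001 -0.001 -1.   ] yaw_y 41.6 F [-0.45 -0.2   0.62] M [0.043 0.028 0.004] op 51.4 q [-0.77  0.32 -0.3   0.94  0.    0.07]
```

Request:
step_arm:
  dp:
    - [0, 0, 0]
    - [0, 0, 0]
    - [0, 0, 0]
    - [0, 0, 0]
    - [0, 0, 0]
  rotation:
    - [0, 0, 0]
    - [0, 0, 0]
    - [0, 0, 0]
    - [0, 0, 0]
    - [0, 0, 0]
  hand: [1, 1, 1, 1, 1]
  newtons: 60

```text
time_s: 6.5
eef_pos: [428.2, -315.2, 214.9]
tool_rot: [0.29, 0.645, -0.29, 0.645]
force: [-0.4, -0.3, 0.9]
opening: 27.3
```

Run:
```python
from h import *
st(); f=optics.grab_frame('wrist'); save(f,'w4'); st()
```

```text
t 6.5 p [ 428.2 -315.2  214.9] x [-0.001  0.001 -1.   ] yaw_y 41.59 F [-0.37 -0.3   0.88] M [ 0.006  0.045 -0.02 ] op 27.3 q [-0.77  0.33 -0.3   0.94  0.    0.07]
t 6.55 p [ 428.2 -315.2  215. ] x [-0.001  0.001 -1.   ] yaw_y 41.59 F [-0.09  0.59  1.  ] M [0.051 0.002 0.012] op 26.9 q [-0.77  0.33 -0.3   0.94  0.    0.07]
```

View pics/w4.png

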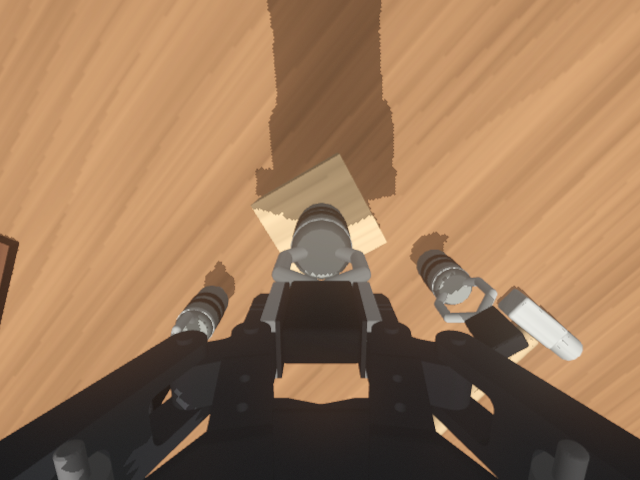

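Request:
step_arm:
  dp:
    - [0, 0, 0.005]
    - [0, 0, 0.01]
    - [0, 0, 0.015]
    - [0, 0, 0.02]
    - [0, 0, 0.02]
    - [0, 0, 0.02]
    - [0, 0, 0.02]
    - [0, 0, 0.015]
  rotation:
    - [0, 0, 0]
    - [0, 0, 0]
    - [0, 0, 0]
    - [0, 0, 0]
    - [0, 0, 0]
    - [0, 0, 0]
    - [0, 0, 0]
    - [0, 0, 0]
  hand: [1, 1, 1, 1, 1, 1, 1, 1]

```text
time_s: 7.35
eef_pos: [424.1, -311.3, 342.0]
tool_rot: [0.292, 0.65, -0.288, 0.64]
force: [0.2, 0.0, -4.7]
opening: 27.1
```

Request:
step_arm:
  dp:
    - [0, 0, 0]
    - [0, 0, 0]
    - [0, 0, 0]
  rotation:
    - [0, 0, 0]
    - [0, 0, 0]
    - [0, 0, 0]
  hand: [1, 1, 1]

```text
time_s: 7.65
eef_pos: [424.3, -311.6, 343.7]
tool_rot: [0.291, 0.649, -0.288, 0.641]
force: [0.3, -0.8, -3.5]
opening: 27.2
```

Run:
```python
from h import *
st(); f=optics.grab_frame('wrist'); save(f,'w5'); st()
```

```text
t 7.65 p [ 424.3 -311.6  343.7] x [-0.009  0.009 -1.   ] yaw_y 41.59 F [ 0.25 -0.75 -3.48] M [ 0.001 -0.071  0.011] op 27.2 q [-0.77  0.25 -0.08  1.26  0.    0.07]
t 7.7 p [ 424.2 -311.4  343.3] x [-0.01  0.01 -1.  ] yaw_y 41.59 F [ 0.25 -0.2  -5.32] M [0.037 0.018 0.009] op 27.5 q [-0.77  0.25 -0.08  1.26  0.    0.07]
```

View pics/w5.png

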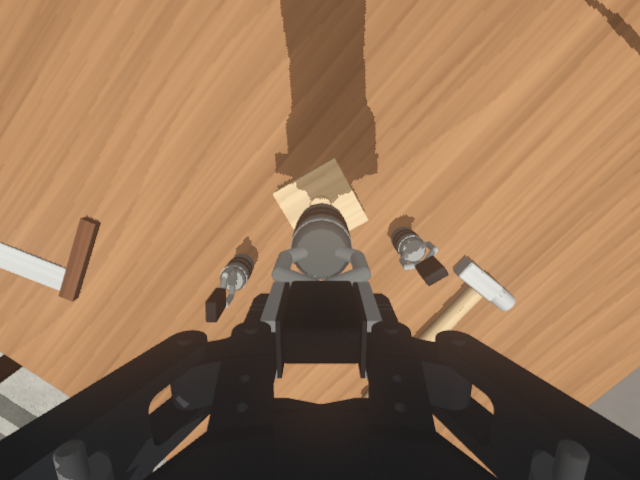

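Request:
step_arm:
  dp:
    - [0, 0.015, 0]
    - [0, 0.03, 0]
    - [0, 0.035, 0]
    - [0, 0.035, 0]
    - [0, 0.035, 0]
    - [0, 0.035, 0]
    - [0, 0.035, 0]
    - [0, 0.03, 0]
  rotation:
    - [-0.6, -0.6, 3]
    - [0, 0, 7]
    - [0, 0, 7.5]
    - [0, 0, 7.5]
    - [0, 0, 7.5]
    - [0, 0, 7.5]
    - [0, 0, 7.5]
    - [0, 0, 5]
  hand: [1, 1, 1, 1, 1, 1, 1, 1]

```text
time_s: 8.5
eef_pos: [419.5, -55.1, 334.9]
tool_rot: [-0.035, 0.71, 0.036, 0.703]
force: [0.4, -0.1, -4.7]
opening: 27.3
```

Run:
```python
from h import *
st()
```

```text
t 8.5 p [419.5 -55.1 334.9] x [-0.01   0.001 -1.   ] yaw_y 95.71 F [ 0.45 -0.12 -4.69] M [-0.055 -0.083 -0.002] op 27.3 q [-0.3   0.05 -0.34  1.2  -0.   -0.4 ]
```

Request:
step_arm:
  dp:
    - [0.002, 0.028, 0.001]
    - [0.002, 0.025, 0.001]
    - [0, 0.015, 0.001]
    - [0, 0.006, 0.001]
    - [0, 0, 0]
  rotation:
    - [0, -0.6, 0]
    - [0, 0, 0]
    - [0, 0, 0]
    - [0, 0, 0]
    - [0, 0, 0]
  hand: [1, 1, 1, 1, 1]

```text
time_s: 9.0
eef_pos: [419.9, 25.9, 335.4]
tool_rot: [-0.037, 0.708, 0.039, 0.704]
force: [-0.4, -0.3, -4.9]
opening: 26.9
```

Run:
```python
from h import *
s,R=st(); f=wrist(); save(f,'w6'); a=optics.grab_frame('scene'); b=optics.grab_frame('top'); save(a,'s6'); save(b,'t6')
for n,g in (('w',f),('s',a),('t',b)):
  for l in ['hook_seat','driver_eye','pivot_point']: print(n,l,[(np.round(d['pixel'],1).tolist(),round(d['conf'],2)) for d in nets.spot_point(g,l)[:3]])
c=lambda f,x,y,w,h:cv2.resize(f['img'][y:y+h,x:x+w,::-1],(400,400),interpolation=cv2.INTER_CUBIC)
cv2.imwrite('pics/c6.png',np.hstack([c(a,230,130,140,140),c(b,210,230,120,120)]))
cv2.imwrite('pics/w6c.png',np.ascontiguousarray(f['img'][:,:,::-1]))
```

```text
t 9.0 p [419.9  25.9 335.4] x [-0.006  0.003 -1.   ] yaw_y 96.19 F [-0.37 -0.33 -4.87] M [-0.055 -0.014 -0.01 ] op 26.9 q [-0.12  0.04 -0.34  1.19  0.   -0.22]
w hook_seat [([323.7, 406.9], 0.81), ([321.8, 322.7], 0.66), ([487.0, 225.8], 0.62)]
w driver_eye [([320.7, 287.4], 0.78), ([9.6, 295.9], 0.64)]
w pivot_point []
s hook_seat [([309.0, 185.1], 0.79)]
s driver_eye [([231.7, 320.2], 0.93), ([131.7, 343.2], 0.76), ([272.8, 162.5], 0.71)]
s pivot_point [([306.8, 184.0], 0.57), ([399.7, 239.3], 0.55)]
t hook_seat [([268.6, 274.3], 0.94)]
t driver_eye [([502.0, 332.6], 0.61), ([420.4, 269.9], 0.56)]
t pivot_point [([251.8, 165.7], 0.85)]
```

View pics/c6.png

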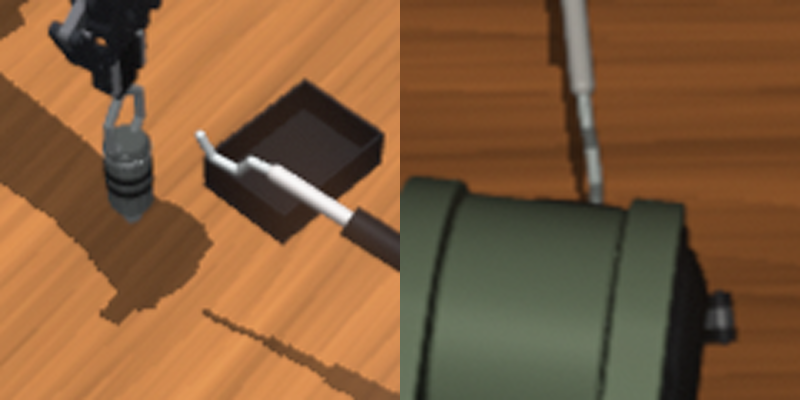

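View pics/w6.png

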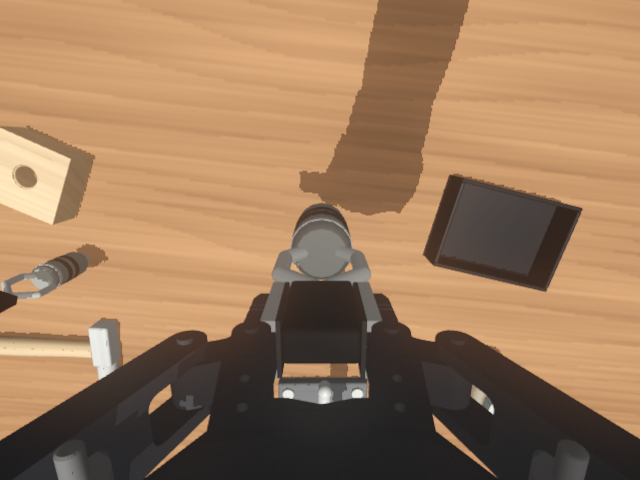

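```bash
cat > ov.py <<'E'
from h import *
import sys
a=optics.grab_frame('scene');b=optics.grab_frame('top')
b0=dict(b);b0['img']=cv2.imread('pics/top0.png')[:,:,::-1]
x,y,yaw=float(sys.argv[1]),float(sys.argv[2]),np.radians(float(sys.argv[3]))
c,s=np.cos(yaw),np.sin(yaw)
def W(p): return (x+c*p[0]-s*p[1],y+s*p[0]+c*p[1],p[2])
segs=[((60,65,16),(60,-65,16)),((60,-65,16),(-60,-65,16)),((-60,-65,16),(-60,65,16)),((-60,65,16),(60,65,16)),
 ((0,-20,227),(0,20,227)),((-223,0,261),(-247,0,261)),((-247,0,261),(-262,0,285))]
def draw(f,x0,y0,w,h,n=400):
    k=n/w; i=cv2.resize(np.ascontiguousarray(f['img'][y0:y0+h,x0:x0+w,::-1]),(n,n),interpolation=cv2.INTER_CUBIC)
    for p,q in segs:
        P=[tuple(int(round(v)) for v in ((proj(f,W(r))-(x0,y0)+.5)*k-.5)) for r in (p,q)]
        cv2.line(i,P[0],P[1],(0,0,255),1)
    return i
cv2.imwrite(f'pics/{sys.argv[4]}.png',np.hstack([draw(a,290,165,140,140),draw(b0,200,140,170,170)]))
E
python3 ov.py 742.2 63.6 6.8 ov1
```

```text
(no output)
```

View pics/ov1.png

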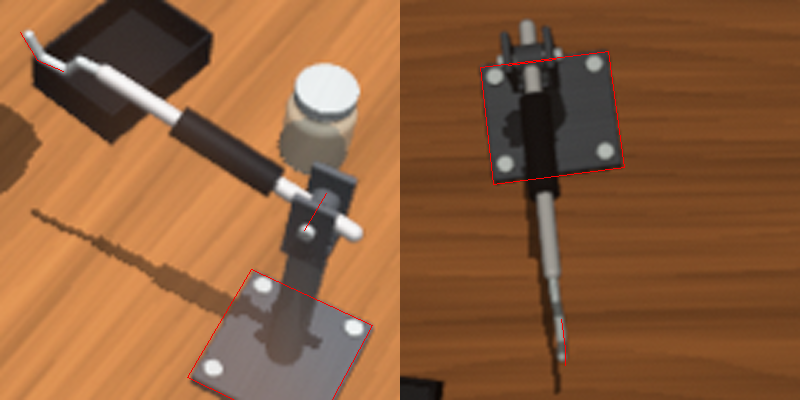

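Run:
```python
from h import *
s,R=st(); a=optics.grab_frame('scene')
print(atz(a,(272.8,162.5),293.4),proj(a,(421.9,26,293.4)))
```

```text
t 9.7 p [420.3  25.3 335.8] x [-0.006  0.003 -1.   ] yaw_y 96.09 F [ 0.1  -0.3  -4.42] M [ 0.077 -0.017 -0.062] op 27.1 q [-0.12  0.04 -0.34  1.19  0.   -0.22]
[419.36294594  26.69147075 293.4       ] [273.4834429  163.17326363]
```

Request:
step_arm:
  dp:
    - [0.008, 0.001, 0.001]
    - [0.01, 0.001, 0.001]
    - [0.01, 0.001, 0.001]
    - [0.01, 0.001, 0]
    - [0.005, 0.001, 0]
  rotation:
    - [-0.2, -0.3, 0.3]
    - [0, 0, 0]
    - [0, 0, 0]
    - [0, 0, 0]
    - [0, 0, 0]
  hand: [1, 1, 1, 1, 1]

```text
time_s: 10.25
eef_pos: [467.5, 30.9, 339.3]
tool_rot: [-0.04, 0.705, 0.04, 0.707]
force: [0.2, -0.3, -4.8]
opening: 27.2
```

Run:
```python
from h import *
s,R=st(); a=optics.grab_frame('scene'); save(a,'s7'); i=np.ascontiguousarray(a['img'][:,:,::-1])
i=cv2.resize(i[120:230,230:380],(800,587),interpolation=cv2.INTER_CUBIC); cv2.imwrite('pics/s7c.png',i)
```

```text
t 10.25 p [467.5  30.9 339.3] x [ 0.002 -0.    -1.   ] yaw_y 96.43 F [ 0.15 -0.28 -4.84] M [ 0.038 -0.059  0.006] op 27.2 q [-0.09  0.13 -0.24  1.2  -0.   -0.2 ]
```

View pics/s7c.png

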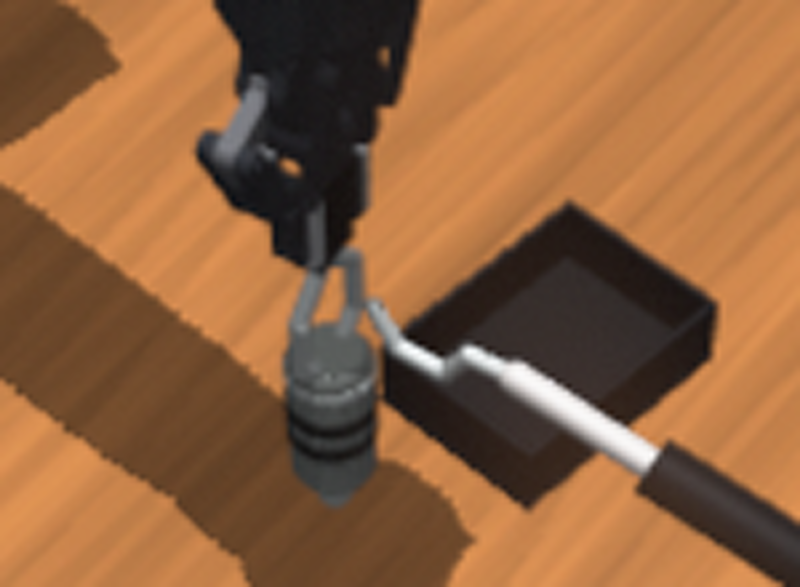

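Request:
step_arm:
  dp:
    - [0.006, 0.001, 0]
    - [0.008, 0.001, -0.001]
    - [0.006, 0.001, -0.001]
  rotation:
    - [0, 0, 0]
    - [0, 0, 0]
    - [0, 0, 0]
  hand: [1, 1, 1]

```text
time_s: 10.6
eef_pos: [488.9, 34.3, 336.7]
tool_rot: [-0.04, 0.706, 0.04, 0.706]
force: [0.4, 0.1, -4.8]
opening: 26.9
```

Run:
```python
from h import *
s,R=st(); a=optics.grab_frame('scene'); save(a,'s8'); i=np.ascontiguousarray(a['img'][:,:,::-1])
i=cv2.resize(i[120:230,230:380],(800,587),interpolation=cv2.INTER_CUBIC); cv2.imwrite('pics/s8c.png',i)
```

```text
t 10.6 p [488.9  34.3 336.7] x [ 0.001 -0.    -1.   ] yaw_y 96.44 F [ 0.39  0.12 -4.85] M [-0.022 -0.036  0.021] op 26.9 q [-0.08  0.17 -0.19  1.21  0.   -0.19]
```

View pics/s8c.png

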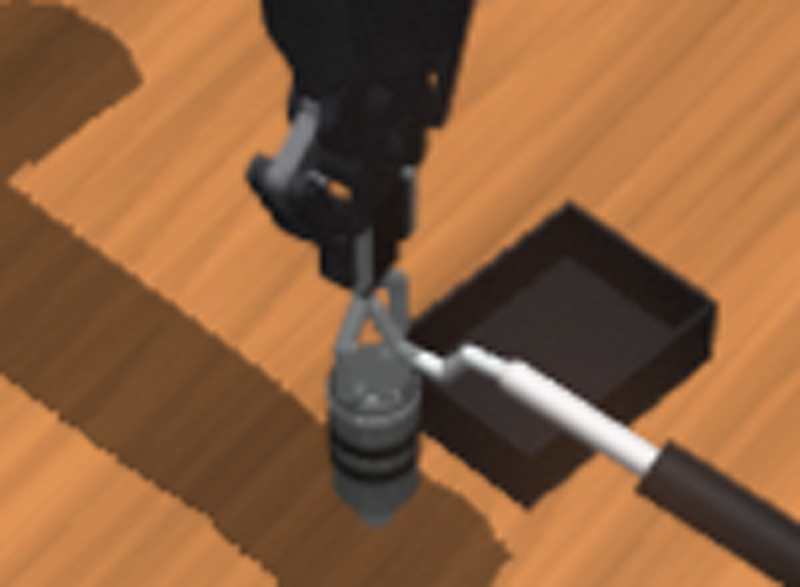

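Request:
step_arm:
  dp:
    - [0.006, 0.001, 0]
    - [0.008, 0.001, 0]
    - [0.005, 0.001, 0]
    - [0, 0, 0]
  rotation:
    - [0, 0, 0]
    - [0, 0, 0]
    - [0, 0, 0]
    - [0, 0, 0]
  hand: [1, 1, 1, 1]

```text
time_s: 11.05
eef_pos: [510.6, 37.7, 336.2]
tool_rot: [-0.04, 0.706, 0.04, 0.706]
force: [-0.7, -0.2, -4.6]
opening: 27.1
```

Run:
```python
from h import *
s,R=st(); a=optics.grab_frame('scene'); save(a,'s9'); i=np.ascontiguousarray(a['img'][:,:,::-1])
i=cv2.resize(i[120:230,230:380],(800,587),interpolation=cv2.INTER_CUBIC); cv2.imwrite('pics/s9c.png',i)
```

```text
t 11.05 p [510.6  37.7 336.2] x [ 0.001  0.    -1.   ] yaw_y 96.45 F [-0.7  -0.24 -4.59] M [0.016 0.001 0.038] op 27.1 q [-0.07  0.21 -0.14  1.22  0.   -0.18]
```

View pics/s9c.png

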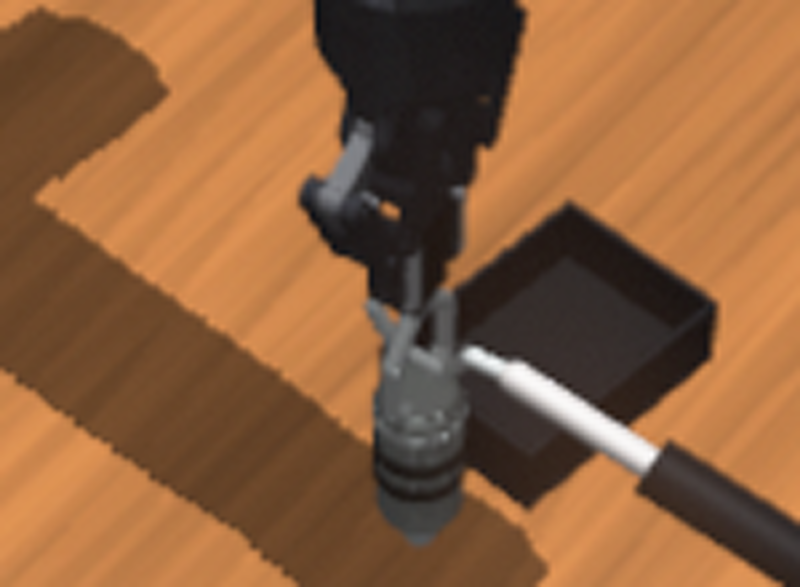

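Request:
step_arm:
  dp:
    - [-0.001, 0, -0.004]
    - [-0.001, 0, -0.005]
    - [0, 0, -0.005]
    - [0, 0, -0.004]
    - [0, 0, -0.002]
    - [0, 0, -0.001]
  rotation:
    - [0, 0, 0]
    - [0, 0, 0]
    - [0, 0, 0]
    - [0, 0, 0]
    - [0, 0, 0]
    - [0, 0, 0]
  hand: [1, 1, 1, 1, 1, 1]

```text
time_s: 11.7
eef_pos: [506.7, 37.6, 313.1]
tool_rot: [-0.04, 0.706, 0.04, 0.706]
force: [0.2, -0.2, -4.9]
opening: 27.2
```

Run:
```python
from h import *
s,R=st()
```

```text
t 11.7 p [506.7  37.6 313.1] x [-0.001  0.    -1.   ] yaw_y 96.44 F [ 0.23 -0.21 -4.9 ] M [-0.046  0.041  0.05 ] op 27.2 q [-0.07  0.22 -0.2   1.16  0.   -0.18]
```

Request:
step_arm:
  dp:
    - [0.0005, 0, -0.002]
    - [0.0005, 0, -0.002]
    - [0, 0, -0.002]
    - [0, 0, -0.002]
    - [0, 0, -0.002]
    - [0, 0, -0.002]
  rotation:
    - [0, 0, 0]
    - [0, 0, 0]
    - [0, 0, 0]
    - [0, 0, 0]
    - [0, 0, 0]
    - [0, 0, 0]
  hand: [1, 1, 1, 1, 1, 1]

```text
time_s: 12.3
eef_pos: [507.7, 37.7, 301.4]
tool_rot: [-0.04, 0.706, 0.04, 0.706]
force: [-1.8, -0.3, -2.5]
opening: 27.5
```

Run:
```python
from h import *
s,R=st(); a=optics.grab_frame('scene'); save(a,'s10'); i=np.ascontiguousarray(a['img'][:,:,::-1])
i=cv2.resize(i[120:230,230:380],(800,587),interpolation=cv2.INTER_CUBIC); cv2.imwrite('pics/s10c.png',i);st()
```

```text
t 12.3 p [507.7  37.7 301.4] x [ 0.  0. -1.] yaw_y 96.44 F [-1.78 -0.25 -2.47] M [-0.033  0.325  0.02 ] op 27.5 q [-0.07  0.22 -0.22  1.13  0.   -0.18]
t 12.35 p [507.7  37.7 301.1] x [-0.  0. -1.] yaw_y 96.44 F [-1.37 -0.24 -2.86] M [ 0.034  0.177 -0.02 ] op 27.2 q [-0.07  0.22 -0.22  1.13  0.   -0.18]
```

View pics/s10c.png

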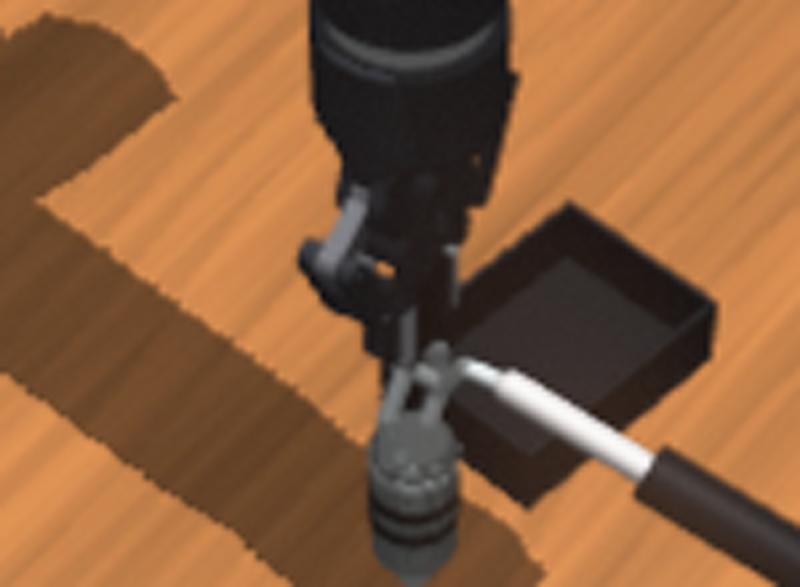

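Contact: vertical load 2.2 N is already transferred, but there is a side force Fx ≈ -1.6 N, so the loop may be riding on the inner rise. I'll ease outward a few mm.

Request:
step_arm:
  dp:
    - [-0.001, 0, 0]
    - [-0.001, 0, 0]
    - [-0.001, 0, 0]
    - [0, 0, 0]
  rotation:
    - [0, 0, 0]
    - [0, 0, 0]
    - [0, 0, 0]
    - [0, 0, 0]
  hand: [1, 1, 1, 1]

```text
time_s: 12.75
eef_pos: [506.8, 37.6, 302.0]
tool_rot: [-0.04, 0.704, 0.04, 0.708]
force: [0.1, 0.1, -2.0]
opening: 27.4
```

Run:
```python
from h import *
st(); a=optics.grab_frame('scene');st(); a=optics.grab_frame('scene');st()
i=np.ascontiguousarray(a['img'][:,:,::-1])
i=cv2.resize(i[140:230,260:370],(800,655),interpolation=cv2.INTER_CUBIC)[:600]; cv2.imwrite('pics/s11c.png',i)
```

```text
t 12.75 p [506.8  37.6 302. ] x [ 0.005  0.    -1.   ] yaw_y 96.44 F [ 0.05  0.15 -1.99] M [ 0.044  0.034 -0.021] op 27.4 q [-0.07  0.22 -0.22  1.13  0.   -0.18]
t 12.8 p [506.8  37.6 302. ] x [ 0.005  0.    -1.   ] yaw_y 96.44 F [ 0.28 -0.43 -1.66] M [ 0.099 -0.16  -0.016] op 27.3 q [-0.07  0.22 -0.22  1.13  0.   -0.18]
t 12.85 p [506.8  37.6 301.9] x [ 0.005  0.    -1.   ] yaw_y 96.44 F [ 0.68 -0.23 -1.85] M [-0.012 -0.102  0.011] op 26.9 q [-0.07  0.22 -0.22  1.13  0.   -0.18]
```

View pics/s11c.png

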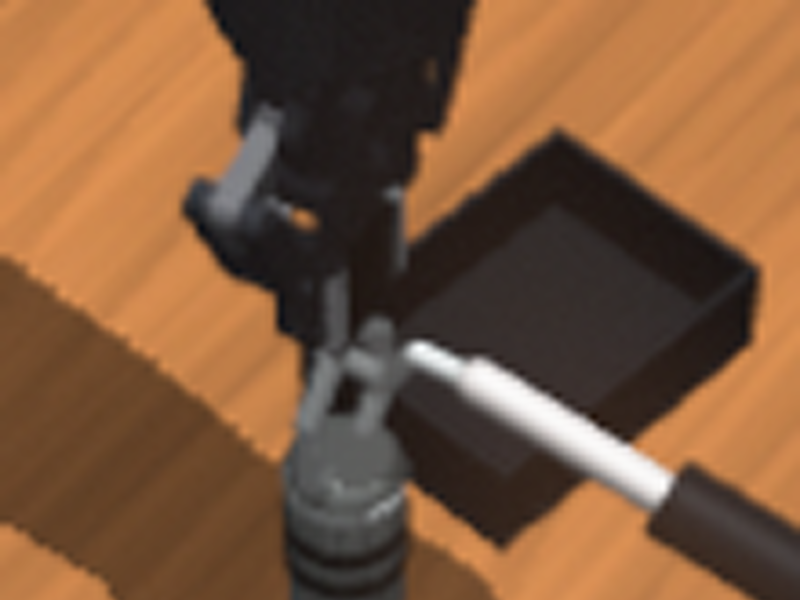

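```bash
cat > ang.py <<'E'
from h import *
def angle(a,verbose=True):
    ref=cv2.imread('pics/s9.png')[:,:,::-1].astype(np.float32).mean(2); cur=a['img'].astype(np.float32).mean(2)
    piv=np.array([742.2,63.6,227]);d=-np.array([np.cos(np.radians(6.7)),np.sin(np.radians(6.7)),0])
    def P(r,h,al):
        c,s=np.cos(al),np.sin(al); return proj(a,piv+d*(r*c+h*s)+np.array([0,0,1])*(h*c-r*s))
    from scipy.optimize import minimize_scalar
    from scipy.ndimage import map_coordinates
    # warp arm region points: grid on arm between r=110..200, h=-15..15 about arm axis line
    rs=np.linspace(70,195,126);off=np.linspace(-12,12,25)
    def samp(img,al):
        out=[]
        for r in rs:
            h0=r*h_slope
            p=P(r,h0,al); q=P(r+5,(r+5)*h_slope,al); t=(q-p)/np.linalg.norm(q-p); n=np.array([-t[1],t[0]])
            pts=p+off[:,None]*n*0.6
            out.append(pts)
        pts=np.concatenate(out); return map_coordinates(img,[pts[:,1],pts[:,0]],order=1)
    h_slope=float(globals().get('HS',0.19))
    R0=samp(ref,0.)
    als=np.arange(-0.02,0.45,0.002); e=[np.mean((samp(cur,x)-R0)**2) for x in als]
    i=int(np.argmin(e)); al=als[i]
    if 0<i<len(als)-1:
        y0,y1,y2=e[i-1:i+2]; al+=0.002*0.5*(y0-y2)/(y0-2*y1+y2)
    if verbose: print('arm angle',round(al,4),'err',round(min(e),1),'err0',round(e[10],1))
    return al
if __name__=='__main__':
    a=optics.grab_frame('scene'); save(a,'sa'); 
    for n in ('s8','s10'):
        b=dict(a); b['img']=cv2.imread(f'pics/{n}.png')[:,:,::-1]; print(n,end=' '); angle(b)
    angle(a); st()
E
python3 ang.py
```

```text
s8 arm angle 0.0 err 0.3 err0 0.3
s10 arm angle 0.0381 err 46.0 err0 2100.3
arm angle 0.0367 err 45.5 err0 1978.9
t 12.9 p [506.8  37.6 301.9] x [ 0.005  0.    -1.   ] yaw_y 96.44 F [ 0.27  0.45 -2.54] M [ 0.06  -0.111 -0.046] op 27.4 q [-0.07  0.22 -0.22  1.13  0.   -0.18]
```

Run:
```python
from h import *
a=optics.grab_frame('scene')
g=lambda u,v:(230+(u+.5)/5.333-.5,120+(v+.5)/5.333-.5)
for n,p,z in [('lip tip',(370,303),285),('dip outer',(403,347),261),('dip inner',(444,373),261),('rise top',(468,350),277),('mid',(423,360),261)]:
    print(n,atz(a,g(*p),z).round(1))
i=cv2.imread('pics/s7.png'); i=cv2.resize(i[165:200,290:340],(800,560),interpolation=cv2.INTER_CUBIC); cv2.imwrite('pics/s7h.png',i)
st()
```

```text
lip tip [487.3  34.7 285. ]
dip outer [500.   40.4 261. ]
dip inner [522.6  39.2 261. ]
rise top [531.3  44.1 277. ]
mid [511.2  39.7 261. ]
t 12.95 p [506.8  37.6 301.8] x [ 0.005  0.    -1.   ] yaw_y 96.44 F [ 0.19  0.16 -1.91] M [ 0.012 -0.081 -0.026] op 27.2 q [-0.07  0.22 -0.22  1.13  0.   -0.18]
```

View pics/s7h.png

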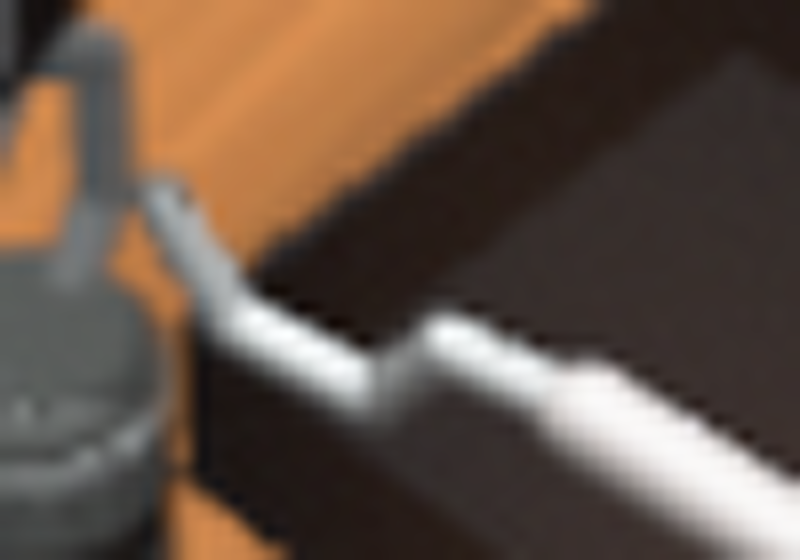

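Request:
step_arm:
  dp:
    - [0, 0, -0.002]
    - [0, 0, -0.002]
    - [-0.0005, 0, -0.002]
    - [0, 0, -0.002]
    - [-0.0005, 0, -0.002]
    - [0, 0, -0.002]
    - [0, 0, 0]
  rotation:
    - [0, 0.3, 0]
    - [0, 0, 0]
    - [0, 0, 0]
    - [0, 0, 0]
    - [0, 0, 0]
    - [0, 0, 0]
    - [0, 0, 0]
  hand: [1, 1, 1, 1, 1, 1, 1]

```text
time_s: 13.65
eef_pos: [505.9, 37.5, 289.0]
tool_rot: [-0.04, 0.706, 0.04, 0.706]
force: [-0.1, 1.1, -1.3]
opening: 27.5
```

```bash
cat > chk.py <<'E'
from h import *
from ang import angle
import sys
st(); F=[];M=[]
for k in range(int(sys.argv[1])):
    a=optics.grab_frame('scene'); s=ctrl.get_state(); F.append(s['force']);M.append(s['ft_torque'])
save(a,sys.argv[2]); angle(a); print('F mean',np.mean(F,0).round(2),'std',np.std(F,0).round(2),'M',np.mean(M,0).round(3)); st()
E
python3 chk.py 4 s12
```

```text
t 13.65 p [505.9  37.5 289. ] x [-0. -0. -1.] yaw_y 96.43 F [-0.08  1.07 -1.3 ] M [ 0.016 -0.149 -0.027] op 27.5 q [-0.07  0.23 -0.24  1.1  -0.   -0.18]
arm angle 0.0891 err 191.8 err0 7214.8
F mean [ 0.63  0.13 -0.81] std [0.31 0.81 0.57] M [ 0.024 -0.068  0.004]
t 13.85 p [505.9  37.5 289.4] x [ 0. -0. -1.] yaw_y 96.44 F [ 0.52  1.52 -1.75] M [ 0.004 -0.033  0.026] op 27.5 q [-0.07  0.23 -0.24  1.1  -0.   -0.18]
```

Request:
step_arm:
  dp:
    - [0, 0, -0.002]
    - [0, 0, -0.002]
    - [0, 0, -0.002]
    - [0, 0, 0]
  rotation:
    - [0, 0, 0]
    - [0, 0, 0]
    - [0, 0, 0]
    - [0, 0, 0]
  hand: [1, 1, 1, 1]

```text
time_s: 14.25
eef_pos: [505.6, 37.5, 283.1]
tool_rot: [-0.04, 0.706, 0.04, 0.706]
force: [0.0, -0.8, -0.6]
opening: 27.2
```

```bash
python3 chk.py 24 s13
```

```text
t 14.25 p [505.6  37.5 283.1] x [-0. -0. -1.] yaw_y 96.44 F [ 0.02 -0.77 -0.58] M [ 0.009 -0.001 -0.035] op 27.2 q [-0.07  0.23 -0.25  1.09 -0.   -0.18]
arm angle 0.114 err 283.6 err0 8990.5
F mean [-0.35  0.07 -0.35] std [0.47 0.57 0.46] M [0.024 0.074 0.012]
t 15.45 p [505.6  37.5 283.4] x [-0. -0. -1.] yaw_y 96.44 F [-0.01 -0.75  0.42] M [0.058 0.006 0.011] op 26.9 q [-0.07  0.23 -0.25  1.09 -0.   -0.18]
```

Request:
step_arm:
  dp:
    - [0, 0, -0.0015]
    - [0, 0, -0.0015]
    - [0, 0, 0]
    - [0, 0, 0]
  rotation:
    - [0, 0, 0]
    - [0, 0, 0]
    - [0, 0, 0]
    - [0, 0, 0]
  hand: [1, 1, 1, 1]

```text
time_s: 15.85
eef_pos: [505.6, 37.5, 280.1]
tool_rot: [-0.04, 0.706, 0.04, 0.706]
force: [-1.1, 0.0, 0.2]
opening: 27.2
```

```bash
python3 chk.py 40 s14
python3 - <<'E'
import cv2
i=cv2.imread('pics/s14.png'); cv2.imwrite('pics/s14c.png',cv2.resize(i[130:260,250:420],(784,600),interpolation=cv2.INTER_CUBIC))
E
```

```text
t 15.85 p [505.6  37.5 280.1] x [-0. -0. -1.] yaw_y 96.44 F [-1.09  0.04  0.21] M [0.032 0.138 0.041] op 27.2 q [-0.07  0.23 -0.26  1.08 -0.   -0.18]
arm angle 0.1273 err 342.6 err0 9622.9
F mean [-0.27 -0.1  -0.11] std [0.47 0.42 0.5 ] M [ 0.014  0.102 -0.006]
t 17.85 p [505.6  37.5 280.1] x [-0. -0. -1.] yaw_y 96.44 F [ 0.65 -0.32  0.05] M [0.055 0.084 0.037] op 26.8 q [-0.07  0.23 -0.26  1.08 -0.   -0.18]
```

View pics/s14c.png

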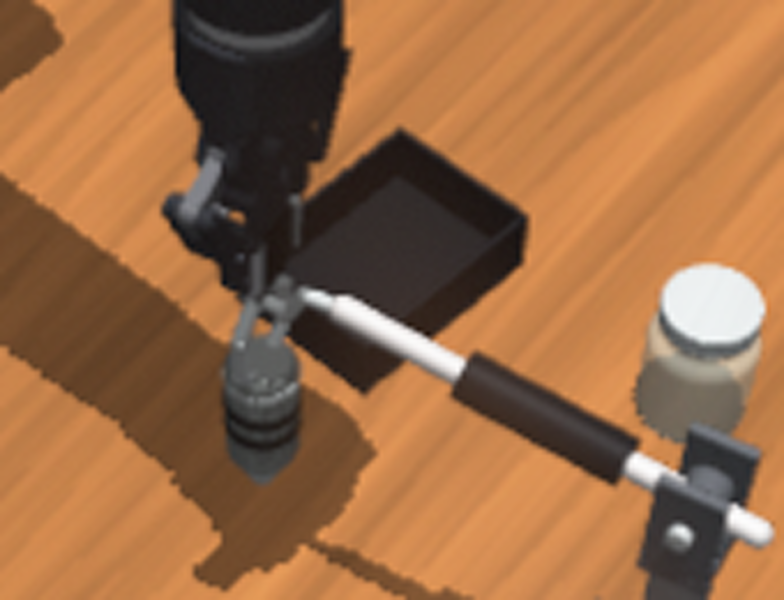

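Request:
step_arm:
  dp:
    - [0, 0, -0.0005]
    - [0, 0, 0]
    - [0, 0, 0]
    - [0, 0, 0]
    - [0, 0, 0]
    - [0, 0, 0]
  rotation:
    - [0, 0, 0]
    - [0, 0, 0]
    - [0, 0, 0]
    - [0, 0, 0]
    - [0, 0, 0]
    - [0, 0, 0]
  hand: [0.9, 0.8, 0.74, 0.7, 0.69, 0.68]
  newtons: 20

```text
time_s: 18.45
eef_pos: [505.5, 37.5, 279.6]
tool_rot: [-0.04, 0.706, 0.04, 0.706]
force: [-0.2, 0.3, -0.0]
opening: 27.4
```

```bash
python3 chk.py 4 s15
```

```text
t 18.45 p [505.5  37.5 279.6] x [-0. -0. -1.] yaw_y 96.44 F [-0.22  0.25 -0.  ] M [-0.011  0.044 -0.06 ] op 27.4 q [-0.07  0.23 -0.26  1.08 -0.   -0.18]
arm angle 0.1291 err 350.1 err0 9710.1
F mean [ 0.05 -0.24 -0.03] std [0.46 0.26 0.64] M [-0.018  0.066 -0.013]
t 18.65 p [505.5  37.5 279.6] x [-0. -0. -1.] yaw_y 96.44 F [-0.1  -0.09  0.67] M [-0.03   0.062  0.01 ] op 27.5 q [-0.07  0.23 -0.26  1.08 -0.   -0.18]
```

Balanced (Fz ≈ 0, arm steady at about 0.13 rad). Opening gradually.

Request:
step_arm:
  dp:
    - [0, 0, 0]
    - [0, 0, 0]
    - [0, 0, 0]
    - [0, 0, 0]
    - [0, 0, 0]
  rotation:
    - [0, 0, 0]
    - [0, 0, 0]
    - [0, 0, 0]
    - [0, 0, 0]
    - [0, 0, 0]
  hand: [0.67, 0.66, 0.64, 0.62, 0.6]

```text
time_s: 19.15
eef_pos: [506.0, 37.4, 279.8]
tool_rot: [-0.04, 0.706, 0.04, 0.706]
force: [-0.5, 0.5, 1.0]
opening: 34.0
```

```bash
python3 chk.py 1 s16; python3 chk.py 4 s16b
```

```text
t 19.15 p [506.   37.4 279.8] x [ 0.001 -0.    -1.   ] yaw_y 96.43 F [-0.51  0.54  1.  ] M [-0.012 -0.018  0.025] op 34.0 q [-0.07  0.23 -0.26  1.08 -0.   -0.18]
arm angle 0.1287 err 348.4 err0 9688.0
F mean [ 0.51 -0.79  0.83] std [0. 0. 0.] M [ 0.032  0.041 -0.073]
t 19.2 p [506.   37.4 279.8] x [ 0.001 -0.    -1.   ] yaw_y 96.43 F [ 0.51 -0.79  0.83] M [ 0.032  0.041 -0.073] op 33.9 q [-0.07  0.23 -0.26  1.08 -0.   -0.18]
t 19.2 p [506.   37.4 279.8] x [ 0.001 -0.    -1.   ] yaw_y 96.43 F [ 0.51 -0.79  0.83] M [ 0.032  0.041 -0.073] op 33.9 q [-0.07  0.23 -0.26  1.08 -0.   -0.18]
arm angle 0.1287 err 346.8 err0 9686.1
F mean [-0.43  0.01  0.2 ] std [0.33 0.56 0.64] M [ 0.022 -0.027 -0.01 ]
t 19.4 p [506.   37.4 279.8] x [ 0.001 -0.    -1.   ] yaw_y 96.44 F [ 0.1   0.42 -0.79] M [-0.002 -0.047 -0.002] op 34.3 q [-0.07  0.23 -0.26  1.08 -0.   -0.18]
```

Request:
step_arm:
  dp:
    - [0, 0, 0]
    - [0, 0, 0]
    - [0, 0, 0]
    - [0, 0, 0]
  rotation:
    - [0, 0, 0]
    - [0, 0, 0]
    - [0, 0, 0]
    - [0, 0, 0]
  hand: [0.5, 0.4, 0.3, 0.3]

```text
time_s: 19.8
eef_pos: [506.0, 37.4, 279.8]
tool_rot: [-0.04, 0.706, 0.04, 0.706]
force: [-0.4, -1.0, -0.6]
opening: 59.7
```

```bash
python3 chk.py 2 s17
python3 - <<'E'
from h import *
f=wrist(); save(f,'w17')
E
```

```text
t 19.8 p [506.   37.4 279.8] x [ 0.001 -0.    -1.   ] yaw_y 96.44 F [-0.38 -0.96 -0.62] M [-0.036 -0.009 -0.011] op 59.7 q [-0.07  0.23 -0.26  1.08 -0.   -0.18]
arm angle 0.1287 err 350.2 err0 9702.5
F mean [ 0.17 -0.29 -0.07] std [0.34 0.02 0.43] M [-0.002 -0.01   0.016]
t 19.9 p [506.   37.4 279.8] x [ 0.001 -0.    -1.   ] yaw_y 96.44 F [-0.17 -0.27  0.36] M [-0.022  0.021  0.038] op 59.6 q [-0.07  0.23 -0.26  1.08 -0.   -0.18]
```

View pics/w17.png

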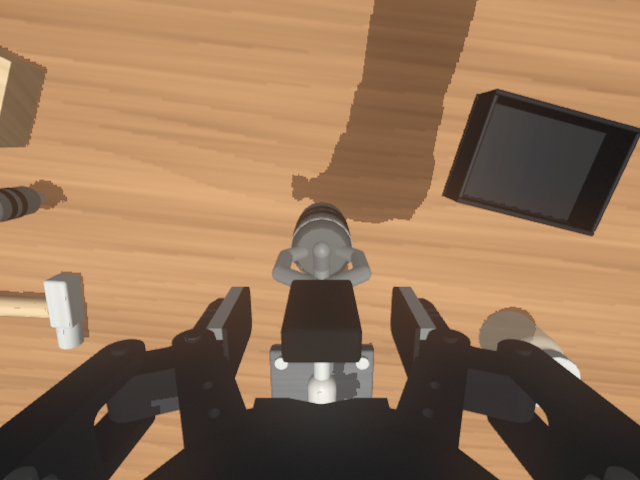

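The jaws are clear of the tab on both sides (gaps at 250–283 and 358–392), the hook lip shows inside the loop at (322,250), and the arm is steady. Retreating straight up.

Request:
step_arm:
  dp:
    - [0, 0, 0.008]
    - [0, 0, 0.015]
    - [0, 0, 0.02]
    - [0, 0, 0.025]
    - [0, 0, 0.025]
    - [-0.005, 0, 0.025]
    - [-0.02, 0, 0.02]
    - [-0.02, 0, 0.01]
  rotation:
    - [0, 0, 0]
    - [0, 0, 0]
    - [0, 0, 0]
    - [0, 0, 0]
    - [0, 0, 0]
    - [0, 0, 0]
    - [0, 0, 0]
    - [0, 0, 0]
  hand: [0.3, 0.3, 0.3, 0.3, 0.3, 0.3, 0.3, 0.3]

```text
time_s: 20.75
eef_pos: [459.6, 37.3, 434.8]
tool_rot: [-0.04, 0.706, 0.04, 0.706]
force: [0.3, -1.1, -0.5]
opening: 60.0
```

```bash
python3 chk.py 10 s18; python3 chk.py 2 s19
python3 - <<'E'
from h import *
f=optics.grab_frame('top'); save(f,'t18')
i=cv2.imread('pics/s19.png'); cv2.imwrite('pics/s18c.png',i)
cv2.imwrite('pics/s18z.png',cv2.resize(i[130:260,250:420],(784,600),interpolation=cv2.INTER_CUBIC))
E
```

```text
t 20.75 p [459.6  37.3 434.8] x [-0.001 -0.    -1.   ] yaw_y 96.43 F [ 0.27 -1.11 -0.53] M [0.06  0.01  0.017] op 60.0 q [-0.08  0.1  -0.03  1.44 -0.   -0.19]
arm angle 0.1288 err 332.1 err0 9520.5
F mean [-0.02 -0.02 -0.13] std [0.61 0.38 0.5 ] M [ 0.007 -0.006 -0.01 ]
t 21.25 p [459.8  37.4 431.7] x [-0.006  0.    -1.   ] yaw_y 96.43 F [-0.23 -0.41 -0.37] M [-0.014 -0.034 -0.027] op 60.1 q [-0.08  0.1  -0.03  1.44 -0.   -0.19]
t 21.25 p [459.8  37.4 431.7] x [-0.006  0.    -1.   ] yaw_y 96.43 F [-0.23 -0.41 -0.37] M [-0.014 -0.034 -0.027] op 60.1 q [-0.08  0.1  -0.03  1.44 -0.   -0.19]
arm angle 0.1288 err 333.4 err0 9518.4
F mean [0.33 0.38 0.42] std [0.63 0.02 0.18] M [ 0.01   0.004 -0.028]
t 21.35 p [459.7  37.4 431.9] x [-0.005  0.    -1.   ] yaw_y 96.43 F [-0.31  0.36  0.25] M [ 0.025  0.003 -0.022] op 60.1 q [-0.08  0.1  -0.03  1.44 -0.   -0.19]
```

View pics/s18z.png

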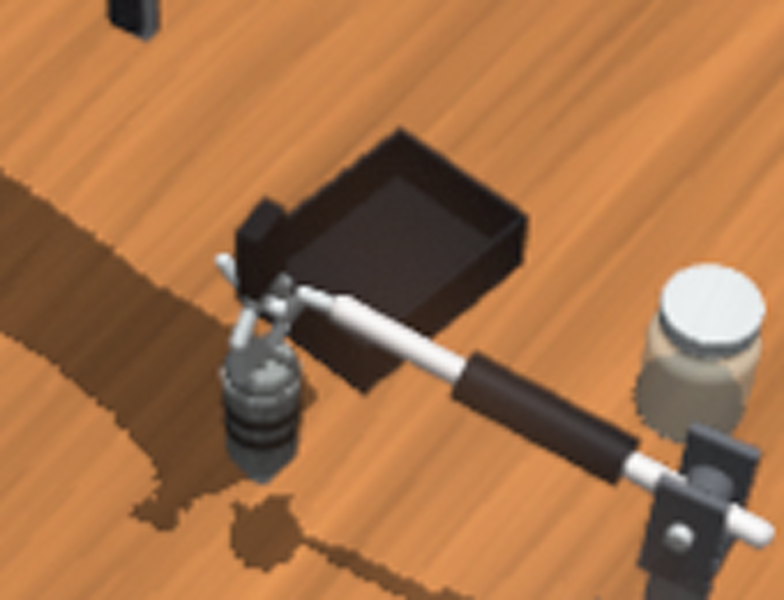

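View pics/s18c.png

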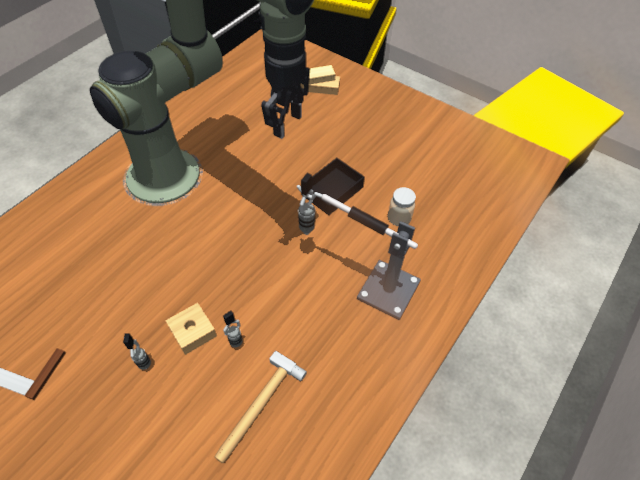

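The driver hangs plumb on the hook at (306,212) in the scene view. The arm is still, the block is empty, the gripper is clear, and the tray, jar and hammer are where they were.

Run:
```python
from h import *
print(ctrl.sign_off())
```

```text
the job is handed in; nothing more can be done
None
```

The screwdriver hangs by its wire loop on the balancer hook, and the job is handed in after about 21 s on the robot's clock.

I took the largest driver, the one in the block, by its tab. The first grip was about 6 mm off-centre, so I re-gripped once before lifting. I then threaded the loop over the hook's lip and lowered it at about 20 mm/s.

**Load transfer:** I let go only once the wrist showed about 0 N vertical, against roughly 4.7 N while carrying the tool.

**Arm:** My image-based angle read about 0.129 rad just before, during and after release. It was still 0.129 rad in the last check, so I saw no drop or spring-up.

**Surroundings:** The tray, jar and hammer look unmoved in the last scene picture, and the gripper was well clear. I did not measure their positions.

**Readings that disagreed:**
- **Side force:** a force of about 1.6 N appeared at first contact. It went away after I eased the tool outward about 1 mm, and I took it for friction.
- **Sink angle:** the arm settled slightly higher than the roughly 0.15 rad that the weight and the stated spring rate suggest. I put this down to the spring figures being approximate.

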